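Clamp a bisque house in the fettling jig with the star wheel

TASK

Stand the larger of the two little ceramic houses in the clamping jig, on the base plate between the rubber jaw pad and the steel stop, centred, its ridge along the clamping line, and let go of it. Then close the jig only by pushing the spokes of the star wheel round, one after another, clockwise seen from above, until the jaw has shoved the house against the stop and holds it firmly; feel for the resistance and do not overtighten, because bisque cracks. Leave the other things on the table where they are and take the arm away.

Things in the scene. Friction and masses are not known exactly. Their poses are not given: they have to be found in the camera images.
- house_mid (a point): The house to clamp: fired clay, about 170 g; walls 46 mm wide (its x) by 70 mm long (its y) by 36 mm high, with a 45-degree gable roof whose ridge runs along its y, 59 mm above its underside. This point is the centre of the wall block, 18 mm above the underside; z is up. Grasp it across the 46 mm walls. It may be turned either way round.
- jig: Fixed aluminium base plate 130 x 380 mm, its upper face 12 mm above the table. Origin at the centre of its underside. The clamping line is its y axis at x = 0: from -y to +y come the star wheel (axis at y = -125 mm, on a 62 mm square gear housing whose top is 74 mm above the table), the sliding jaw with its pad, the room for the house, the stop.
- jaw_pad: Rubber pad 56 mm wide, 32 high, on springs (10 N per mm, 4.5 mm of give) before the sliding jaw, which moves along the jig's y, 15 mm towards +y per radian of the wheel; 22 to 42 mm to close on the house. Origin as the jig's, 35 mm on the -y side of the pressing face. Never push it by hand. 12 to 40 N on the house holds it firmly and whole; more cracks it.
- pad_face (a point): Centre of the pad's pressing face, which looks to the jig's +y; axes as the jig. It starts 35 mm to +y of the jig's origin and is 31 mm above the table.
- stop_face (a point): Centre of the face of the steel stop (70 mm wide, 36 mm high, standing on the base plate) that looks to the jig's -y, 31 mm above the table; axes as the jig. The stop is screwed down at a distance that differs from time to time.
- stop: The same stop block: origin at the foot of that face, on the base plate's upper face.
- wheel_hub (a point): Point on the star wheel's upright axis at the height of the spokes' centrelines (100 mm above the table). Hub 40 mm across, from 74 to 112 mm, with a knob to 124 mm. The wheel stays where it is left: friction takes 0.5 N m (about 6.3 N at 80 mm from the axis) to turn it idle; the clamping force adds 15 mm times that force.
- spoke_ball (a point): Centre of the ball (22 mm across) ending one of the five equally spaced (72 degrees) level spokes: steel rods 12 mm thick, ball 104 mm from the wheel's axis, 100 mm above the table; only the hub is taller than 75 mm near them. Clockwise seen from above closes the jaw. Where a spoke is pushed 80 mm from the axis, 9 to 12 N means a well held house, 14 N is too much.
- small_house_mid (a point): A smaller house of the same kind (walls 34 x 45 x 26 mm), to be left alone; centre of its wall block.
- bowl: Blue glazed bowl 100 mm across, 45 mm high, to be left alone; origin under its centre.
- tower: Clay tower 42 mm square, 102 mm high, to be left alone; origin under its centre.
- mug: White mug 76 mm across, 85 mm high, to be left alone; origin under its centre.
- tile: Clay tile 100 x 100 x 10 mm lying flat, to be left alone; origin under its centre.
- brush: Brush lying on the table, to be left alone.
- sponge_block: Cork sanding block 70 x 45 x 30 mm, to be left alone; origin under its centre.
- carriage: The sliding jaw behind the pad: steel bar 20 mm wide from the gear housing to an upright plate 56 mm wide, up to 48 mm above the table; it carries the pad. Driven by the wheel only, not to be pushed by hand. At the start its origin and axes are the jig's.
Mind the look-alikes: they are no part of the job. Leave any red look-alike of the part that bears house_mid alone.

How it is judged:
On the way, in this order (a step that is already met when the one before it is completed fails the run):
1. the house stands released on the base plate between pad and stop, on the clamping line (x of house_mid in the frame of jig between -0.012 and 0.012 m and z of house_mid in the frame of jig between 0.026 and 0.034 m and y of house_mid in the frame of stop_face below -0.03 m and y of house_mid in the frame of pad_face above 0.03 m and angle between the y axis of house_mid and the y axis of jig, either way round below 0.25 rad and angle between house_mid's own z axis and vertical below 0.1 rad and contact force between the fingers and house below 0.1 N), for 0.2 s.
2. the jaw holds the house firmly against the stop (contact force between each of jaw_pad, stop and house above 10 N), for 0.3 s.
At the end, for the whole second after the job is handed in: The house stands upright on the base plate (its mid-point 26 to 34 mm above the jig's underside), within 13 mm of the clamping line and 0.1 rad of square, at rest, pressed with 10 to 42 N by the pad and over 10 N against the stop (all of step 2 and contact force between jaw_pad and house below 42 N and x of house_mid in the frame of jig between -0.013 and 0.013 m and z of house_mid in the frame of jig between 0.026 and 0.034 m and angle between the y axis of house_mid and the y axis of jig, either way round below 0.1 rad and angle between house_mid's own z axis and vertical below 0.1 rad and linear speed of house below 0.01 m/s); the robot touches nothing.
It fails at once if the house is pressed by the pad with more than 42 N (it cracks) (contact force between jaw_pad and house above 42 N).
It fails at once if the jaw is pushed by the robot instead of by the wheel (more than 12 N on the sliding jaw or its pad) (contact force between any of the fingers, the arm and carriage above 12 N).
It fails at once if another thing on the table is moved more than 30 mm (distance of any of small_house_mid, bowl, tower, mug, tile, brush, sponge_block from where it was at the start of the episode above 0.03 m).
It also fails if it takes over 72 s, if anything falls off the work surface, if the arm or the gripper's body presses on something with over 40 N, if the wrist force passes 120 N, or if a joint passes its speed limit or range.

ROBOT

A 6-joint arm with a two-finger parallel gripper is mounted at the origin on the work surface. World frame = base frame: x ahead of the robot, y to its left, z up, the work surface at z = 0. Lengths are in m, angles in rad, forces in N, time in s.
With the tool pointing down it reaches from about 0.225 to 0.725 m from the base axis. Payload 3.1 kg.
Tool frame: the origin (TCP) lies between the finger pads; the fingertips stand manip.tips_ahead ahead of it and the grasp point (between the pads) is the TCP (manip.tips_ahead is the distance from the TCP to the fingertips, in m); z points along the fingers, y is the line along which they close (so a half turn about z gives the same grasp; the last joint's range is limited). The gripper opens to 85 mm and grips with 20 to 120 N. Pads are 22 mm wide; open, the fingers measure 114 mm over their backs; the gripper's body (76 mm by 85 mm) begins 54 mm behind the grasp point. The pads swing forward as they close: fully open they stand 13 mm farther back than shut.
Start: joints at [1.163, 0.048, 0.099, 1.622, 0, 1.443], TCP at [0.145, 0.505, 0.216] pointing down, gripper open.
Joint ranges: [-2.91, 2.91], [-0.99, 1.94], [-1.21, 1.42], [-2.12, 2.29], [-1.49, 1.47], [-3.14, 3.14]. Speed limits (rad/s): [2.79, 2.79, 3.14, 3.14, 3.14, 3.14].

INTERFACE

Orientations are given as [roll, pitch, yaw] about the fixed x, y, z axes, in that order (R = Rz(yaw) Ry(pitch) Rx(roll)).
In Python, from rig import status, viewer, order, manip gives the robot as it stands. The module is installed in compiled form; this text tells all that it offers.
- The arm moves only by the tool servo_tool, never from a script. Its argument "targets" is a list of rows, each a list of 4 numbers: the shift along the world's x, y, z in m, then the turn about the world's z in rad. In form: [[tx, ty, tz, twist], ...]. A call has 1 to 10 rows; each row shifts and turns the commanded pose from where the row before left it; what a row does not reach is not made up. A row lasts 1/8 s, in which the tool goes at most 62.5 mm and 10.7 degrees, less where a joint would pass 70% of its speed; a pose out of reach is approached as far as the arm can. A call is refused whole if a number of a shift passes 0.0625 or a number of a turn 0.188, either way. A call with a gripper value outside its range is refused whole. "grip" is the closure, from 0 (fully open) to 1 (shut), set as the call begins (left out, the last holds). The fingers move at their own pace and stop on an object; "grip_force" is the grip in N (left out, the last holds). Time passes only in rows, so rows that do not move let the fingers close. It gives the time, the measured TCP pose, the force, the opening and the grip force at its end, in the units of the state.
- status.sense(): the state, without advancing time (a new reading comes with each control period).
- viewer.snapshot(name): name is "scene" or "side" or "wrist"; returns a dict with "frame" (480x640x3 uint8, red, green, blue), "mtx" (3x3 intrinsics, pixels), "T" (4x4, takes a point from camera to world coordinates). Camera axes: x right, y up, looking along -z (the intrinsics and any distortion apply to the point x, -y, -z); pixel columns grow to the right and rows downward; lengths in m; the calibration is good to about 2 mm. A picture is of the moment at which its call begins. There is no depth.
- order.hand_in(): hands the job in; it is judged then, once.
The state is a dict: "time": time; "joint_pos": joint angles; "dq": joint speeds; "tau": joint torques, N m; "eef_pos": TCP position; "tcp_rot": TCP orientation; "contact_force": force on the tool from outside, world axes, zero at the start; "torque": the same for the moment, N m; "finger_gap": finger opening in m; "grasp_force": force on a finger pad.
Only numpy, scipy, OpenCV 4.12 (cv2) and the standard library are available. Lean on these libraries where they do the work, as an engineer would, in place of code of your own. Each camera call takes 0.05 s, during which the arm holds its last target. There are 200 camera calls.

## Working session

There is one attempt and no reset: what is moved stays moved. The work goes in short steps, Python scripts to look and compute and a tool call to move; the robot and the scene stay as the last step left them, time stands still between calls to the robot, and variables do not carry over. Pictures are saved under pics/ and viewed, at most 10 in all, crops included, and the job is handed in when it is done.

Besides the shell and the picture viewer there is one more tool, called after ">>>" by a JSON object that holds its "name" and its "arguments". servo_tool: Moves the arm, as the interface text tells. Its arguments: {"type":"object","properties":{"targets":{"type":"array"},"grip":{"type":"number"},"grip_force":{"type":"number"}},"required":["targets"]}

```bash
mkdir -p pics
python3 - <<'E'
from rig import status, viewer, order, manip
import cv2,numpy as np,pickle
s=status.sense();print(s['time'],s['eef_pos'],s['tcp_rot'],s['finger_gap'],manip.tips_ahead)
d={}
for n in("scene","side","wrist"):
    v=viewer.snapshot(n);d[n]=v;cv2.imwrite(f'pics/{n}0.png',v['frame'][:,:,::-1]);print(n,np.round(v['T'],3).tolist(),np.round(v['mtx'],1).tolist(),v.keys())
pickle.dump(d,open('d0.pkl','wb'))
E
```

```text
0.0 [0.14472802 0.50396685 0.21461858] [-3.13924443e+00 -2.95256530e-04  2.86178245e+00] 0.08545531489001253 0.019
scene [[0.84, -0.38, 0.387, 1.115], [0.542, 0.592, -0.596, -0.745], [-0.002, 0.711, 0.703, 1.041], [0.0, 0.0, 0.0, 1.0]] [[477.7, 0.0, 315.2], [0.0, 477.7, 240.9], [0.0, 0.0, 1.0]] dict_keys(['frame', 'mtx', 'T'])
side [[-0.999, 0.024, -0.021, 0.543], [-0.032, -0.734, 0.678, 1.051], [0.0, 0.678, 0.735, 1.155], [0.0, 0.0, 0.0, 1.0]] [[573.3, 0.0, 313.5], [0.0, 573.3, 246.5], [0.0, 0.0, 1.0]] dict_keys(['frame', 'mtx', 'T'])
wrist [[0.276, -0.915, -0.296, 0.069], [0.961, 0.262, 0.086, 0.525], [-0.002, -0.308, 0.951, 0.373], [0.0, 0.0, 0.0, 1.0]] [[360.5, 0.0, 325.0], [0.0, 360.5, 237.4], [0.0, 0.0, 1.0]] dict_keys(['frame', 'mtx', 'T'])
```

View pics/scene0.png

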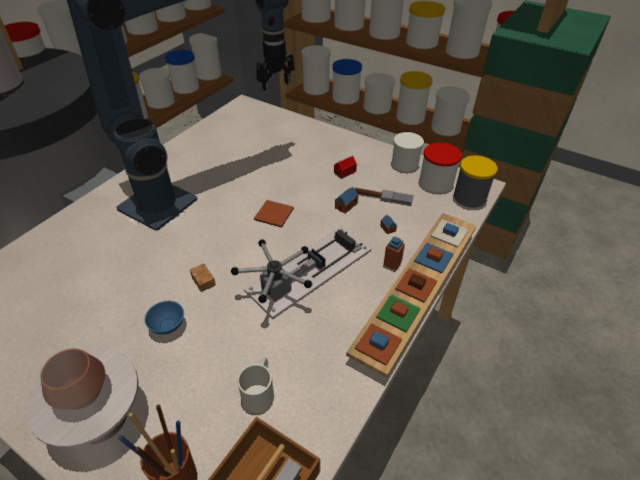

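View pics/side0.png

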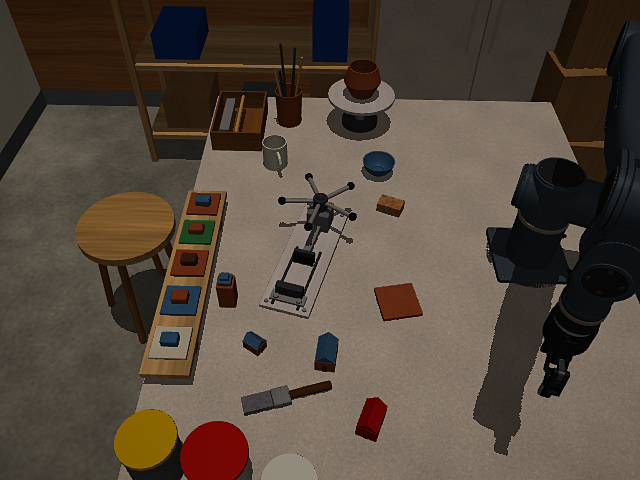

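The scene view shows the blue-roofed house at (346,199), the small house at (388,224), the red look-alike at (345,167) and the jig wheel at (273,268). In the side view the house is at (327,352), the wheel at (320,200) and the stop near (290,291).

Run:
```python
import cv2,pickle
d=pickle.load(open('d0.pkl','rb'))
a=d['side']['frame'][170:380,230:390,::-1]
b=d['scene']['frame'][170:330,220:420,::-1]
a=cv2.resize(a,None,fx=2.85,fy=2.85,interpolation=cv2.INTER_CUBIC)
cv2.imwrite('pics/a.png',a)
cv2.imwrite('pics/b.png',cv2.resize(b,None,fx=3.7,fy=3.7,interpolation=cv2.INTER_CUBIC))
```

```text
(no output)
```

View pics/a.png

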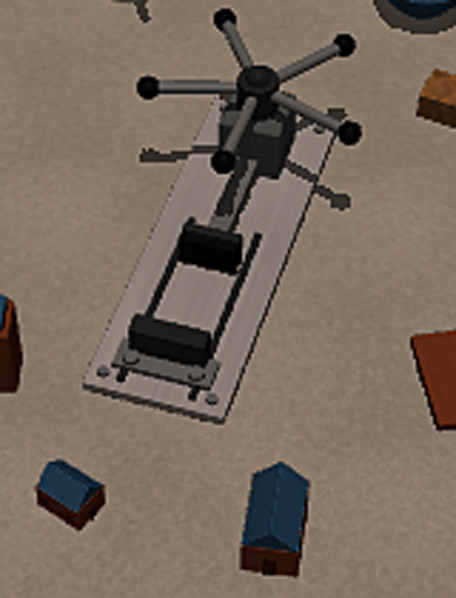

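View pics/b.png

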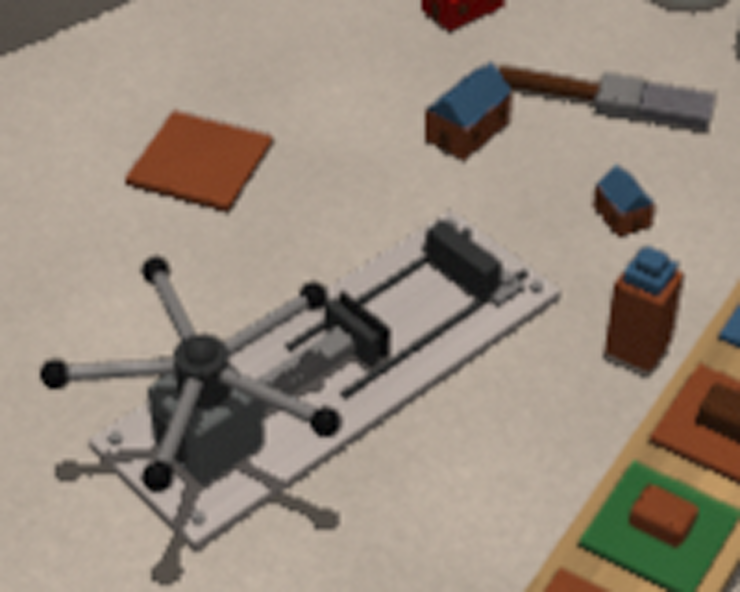

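```bash
cat > h.py <<'E'
import numpy as np,pickle,cv2
def ray(v,p):
    q=np.linalg.inv(v['mtx'])@[p[0],p[1],1]; r=v['T'][:3,:3]@[q[0],-q[1],-q[2]]
    return v['T'][:3,3],r/np.linalg.norm(r)
def plane(v,p,z):
    o,r=ray(v,p); return o+r*(z-o[2])/r[2]
def tri(*vp):
    A=np.zeros((3,3));b=np.zeros(3);L=[ray(v,p) for v,p in vp]
    for o,r in L:
        M=np.eye(3)-np.outer(r,r);A+=M;b+=M@o
    x=np.linalg.solve(A,b); return x,max(np.linalg.norm((np.eye(3)-np.outer(r,r))@(x-o)) for o,r in L)
def proj(v,P):
    c=np.linalg.inv(v['T'])@np.r_[P,1]; q=v['mtx']@[c[0],-c[1],-c[2]]; return q[:2]/q[2]
E
cat > m0.py <<'E'
from h import *
d=pickle.load(open('d0.pkl','rb'));S,C=d['side'],d['scene']
s=lambda u,v:(S,(230+u/2.85,170+v/2.85)); c=lambda u,v:(C,(220+u/3.7,170+v/3.7))
sb=[(224,18),(344,45),(349,132),(223,160),(148,87)]; cb=[(155,269),(314,294),(325,421),(157,475),(54,373)]
for p in sb:
    P=plane(*s(*p),.1); j=min(range(5),key=lambda j:np.hypot(*(plane(*c(*cb[j]),.1)-P)[:2]))
    print('ball',cb[j],np.round(P,3),*[np.round(x,3) for x in tri(s(*p),c(*cb[j]))])
def t(n,a,b): print(n,*[np.round(x,4) for x in tri(s(*a),c(*b))])
t('knob',(259,76),(202,347))
t('stop top -x? ',(133,316),(499,262)); t('stop top other',(213,334),(430,225))
for n,p in [('+y,-',(83,386)),('+y,+',(223,420)),('-y',(337,133))]: print('plate side',n,np.round(plane(*s(*p),.012),3))
for n,p in [('a',(560,293)),('b',(448,213)),('c',(197,545)),('d',(92,443))]: print('plate scene',n,np.round(plane(*c(*p),.012),3))
t('ridge+y',(270,545),(491,66)); t('ridge-y',(281,462),(437,104))
t('ridge+y',(281,462),(491,66)); t('ridge -y',(270,545),(437,104))
E
python3 m0.py
```

```text
ball (157, 475) [ 0.596 -0.192  0.1  ] [ 0.597 -0.19   0.101] 0.001
ball (54, 373) [ 0.478 -0.155  0.1  ] [ 0.478 -0.155  0.099] 0.001
ball (155, 269) [ 0.474 -0.034  0.1  ] [ 0.475 -0.033  0.1  ] 0.001
ball (314, 294) [0.589 0.006 0.1  ] [0.591 0.008 0.101] 0.002
ball (325, 421) [ 0.664 -0.089  0.1  ] [ 0.665 -0.089  0.1  ] 0.001
knob [ 0.5608 -0.0896  0.1153] 0.0019
stop top -x?  [0.6662 0.155  0.0533] 0.004
stop top other [0.5955 0.1678 0.0473] 0.0034
plate side +y,- [0.704 0.199 0.012]
plate side +y,+ [0.581 0.232 0.012]
plate side -y [ 0.481 -0.123  0.012]
plate scene a [0.711 0.189 0.012]
plate scene b [0.586 0.222 0.012]
plate scene c [ 0.612 -0.173  0.012]
plate scene d [ 0.49  -0.14   0.012]
ridge+y [0.5388 0.375  0.0482] 0.0003
ridge-y [0.5296 0.2991 0.052 ] 0.0022
ridge+y [0.5457 0.3303 0.087 ] 0.0146
ridge -y [0.5221 0.3442 0.0111] 0.0183
```

Everything agrees: hub ≈ (0.561,-0.092), balls at z = 0.100, and jig yaw ≈ -0.255. The stop is about 100 mm from the pad. Next I'll move above the house to measure it with the wrist camera.

>>> {"name": "servo_tool", "arguments": {"targets": [[0.04,-0.017,0.02,0.173],[0.04,-0.017,0.015,0.173],[0.04,-0.017,0,0.173],[0.04,-0.017,0,0.173],[0.04,-0.017,0,0.173],[0.04,-0.017,0,0.173],[0.04,-0.017,0,0.173],[0.04,-0.017,0,0.173],[0.04,-0.017,0,0.173],[0.03,-0.014,0,0.173]]}}

```text
time: 1.4
eef_pos: [0.5364, 0.3365, 0.2498]
tcp_rot: [3.141, -0.001, -1.687]
contact_force: [0.2, -0.2, -0.6]
finger_gap: 0.0854
grasp_force: 0.0
```

Run:
```python
from rig import status, viewer
import cv2,numpy as np,pickle
s=status.sense();print(s['time'],s['eef_pos'],s['tcp_rot'],s['joint_pos'],s['contact_force'])
v=viewer.snapshot('wrist');v['s']=s;pickle.dump(v,open('w1.pkl','wb'));cv2.imwrite('pics/w1.png',v['frame'][:,:,::-1])
```

```text
1.4 [0.53638688 0.33649332 0.24981559] [ 3.14054936e+00 -7.40879696e-04 -1.68668028e+00] [ 4.54455226e-01  3.61400334e-01  5.30331474e-01  1.74100564e+00
 -6.03200318e-05 -1.00045673e+00] [ 0.20940479 -0.19179284 -0.55495074]
```

View pics/w1.png

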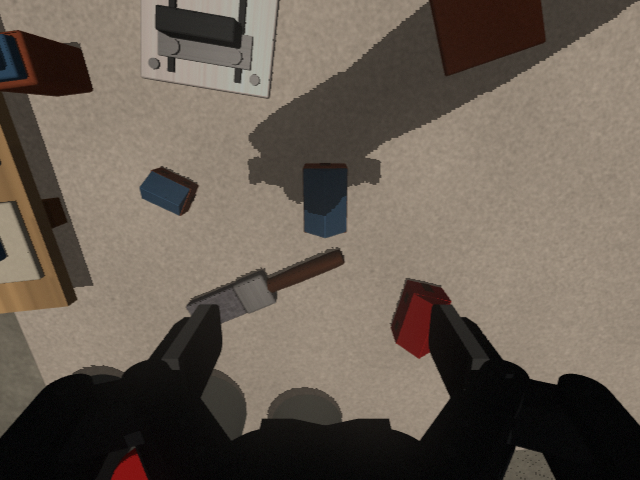

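The wrist view shows the house at about (303–347, 163–238), aligned with the image axes, and the stop at (200,25). The red look-alike at (420,320) stays well clear.

Run:
```python
from h import *
v=pickle.load(open('w1.pkl','rb'));d=pickle.load(open('d0.pkl','rb'));S,C=d['side'],d['scene']
def mask(f):
    f=f.astype(int);return (((f[...,2]>f[...,0]*1.25)&(f[...,2]>25))*255).astype('uint8')
def blob(v,near):
    m=mask(v['frame']); n,l,st,ce=cv2.connectedComponentsWithStats(m)
    k=1+np.argmin([np.hypot(*(ce[i]-near))+(1000 if st[i,4]<60 else 0) for i in range(1,n)])
    c=max(cv2.findContours((l==k).astype('uint8'),0,1)[0],key=cv2.contourArea); return c[:,0],st[k]
for n,vv,p in(('w',v,(325,200)),('side',S,(327,350)),('scene',C,(346,197))):
    c,st=blob(vv,p); ap=cv2.approxPolyDP(c[:,None],2 if n=='w' else 1.2,True)[:,0]; print(n,st,ap.tolist())
    if n=='w':
        for q in ap: print(q,np.round(plane(vv,q,.036),4),np.round(plane(vv,q,.059),4))
        L=c[(c[:,1]>172)&(c[:,1]<228)]; e=[]
        for side in(L[L[:,0]<325],L[L[:,0]>325]):
            f=np.polyfit(side[:,1],side[:,0],1); A,B=[plane(vv,(np.polyval(f,y),y),.036) for y in(172,228)]; e.append((A,B));print('eave',A,B,'yaw',np.arctan2(B[0]-A[0],A[1]-B[1])%np.pi)
        a=e[1][0]-e[0][0];u=e[0][1]-e[0][0];u/=np.linalg.norm(u);print('width',np.linalg.norm(a-u*(a@u)),'axis pt',(e[0][0]+e[1][0]+e[0][1]+e[1][1])/4)
s=lambda a,b:(S,(230+a/2.85,170+b/2.85)); c=lambda a,b:(C,(220+a/3.7,170+b/3.7))
print('ridge+y',tri(s(270,545),c(491,66),(v,(325,238)))); print('ridge-y',tri(s(281,462),c(437,104),(v,(325,163))))
print('ridge+y',tri(s(270,545),(v,(325,238)))); print('ridge-y',tri(s(281,462),(v,(325,163))))
for n,q,z in(('stop L',(158,9),.048),('stop R',(243,18),.048),('plate L',(141,79),.012),('plate R',(269,97),.012)): print(n,np.round(plane(v,q,z),4))
```

```text
w [ 304  169   43   69 2583] [[304, 169], [304, 194], [307, 203], [305, 204], [309, 204], [305, 209], [305, 231], [325, 237], [344, 231], [346, 169]]
[304 169] [0.5545 0.3015 0.036 ] [0.5529 0.2987 0.059 ]
[304 194] [0.558  0.3271 0.036 ] [0.5561 0.3228 0.059 ]
[307 203] [0.5561 0.337  0.036 ] [0.5544 0.332  0.059 ]
[305 204] [0.5583 0.3378 0.036 ] [0.5565 0.3328 0.059 ]
[309 204] [0.5542 0.3383 0.036 ] [0.5525 0.3333 0.059 ]
[305 209] [0.5591 0.3431 0.036 ] [0.5571 0.3378 0.059 ]
[305 231] [0.5623 0.3673 0.036 ] [0.5601 0.3605 0.059 ]
[325 237] [0.5416 0.3765 0.036 ] [0.5408 0.3691 0.059 ]
[344 231] [0.5205 0.3721 0.036 ] [0.5209 0.365  0.059 ]
[346 169] [0.5119 0.3064 0.036 ] [0.5129 0.3034 0.059 ]
eave [0.55467235 0.30451632 0.036     ] [0.56063255 0.3640478  0.036     ] yaw 3.041806800010311
eave [0.5133694  0.30930851 0.036     ] [0.51899328 0.36888018 0.036     ] yaw 3.047466209139978
width 0.04157489566115196 axis pt [0.53691689 0.3366882  0.036     ]
side [315 332  23  32 535] [[328, 332], [319, 336], [315, 360], [334, 363], [337, 338]]
scene [336 187  22  17 191] [[357, 193], [352, 187], [336, 199], [346, 203]]
ridge+y (array([0.53975844, 0.37430768, 0.04827468]), np.float64(0.001655934922244091))
ridge-y (array([0.53070415, 0.29769174, 0.05205035]), np.float64(0.0028618252640965573))
ridge+y (array([0.54021564, 0.37417796, 0.04681939]), np.float64(0.001131001063002254))
ridge-y (array([0.53198543, 0.29674669, 0.04704779]), np.float64(0.00038381018140365273))
stop L [0.6617 0.1485 0.048 ]
stop R [0.5894 0.1638 0.048 ]
plate L [0.708 0.196 0.012]
plate R [0.5822 0.2277 0.012 ]
```

Run:
```python
from h import *
v=pickle.load(open('w1.pkl','rb'));d=pickle.load(open('d0.pkl','rb'));S,C=d['side'],d['scene']
s=lambda a,b:(S,(230+a/2.85,170+b/2.85))
print('ridge+y',tri(s(275,513),(v,(325,237))))
print('eaves+y',tri((S,(315,360.5)),(v,(304.5,231.5))),tri((S,(334.5,363.5)),(v,(345,231.5))))
print('stop top L',tri(s(133,316),(v,(158,9))),tri(s(213,334),(v,(243,18))))
```

```text
ridge+y (array([0.53799885, 0.36368611, 0.07631202]), np.float64(0.0021336224154613515))
eaves+y (array([0.56181339, 0.36733293, 0.03761115]), np.float64(0.000914689799409015)) (array([0.51828777, 0.3727946 , 0.03601567]), np.float64(0.0011658874832339455))
stop top L (array([0.6628698 , 0.14765229, 0.04597657]), np.float64(0.00042045604380151996)) (array([0.59159327, 0.16174104, 0.04114794]), np.float64(0.0010439416589323334))
```

>>> {"name": "servo_tool", "arguments": {"targets": [[0,0,-0.05,0.019],[0,0,-0.05,0],[0,0,-0.05,0],[0,0,-0.04,0],[0,0,-0.034,0],[0,0,0,0]]}}

```text
time: 2.2
eef_pos: [0.5312, 0.3358, 0.0221]
tcp_rot: [3.133, -0.005, -1.673]
contact_force: [-0.4, 0.2, -0.2]
finger_gap: 0.0848
grasp_force: 0.0
```

>>> {"name": "servo_tool", "arguments": {"targets": [[0.004,0.001,0.002,0],[0,0,0,0]]}}

```text
time: 2.45
eef_pos: [0.5414, 0.3397, 0.032]
tcp_rot: [-3.137, 0.003, -1.673]
contact_force: [-0.1, -0.1, 0.8]
finger_gap: 0.0855
grasp_force: 0.0
```

>>> {"name": "servo_tool", "arguments": {"targets": [[0,0,0,0],[0,0,0,0],[0,0,0,0]]}}

```text
time: 2.82
eef_pos: [0.5391, 0.3386, 0.0291]
tcp_rot: [-3.141, 0.0, -1.672]
contact_force: [0.8, -0.3, 0.0]
finger_gap: 0.0855
grasp_force: 0.0
```

Settled. There is about 2 mm of lag and overshoot, so I'll make a small correction and close.

>>> {"name": "servo_tool", "arguments": {"targets": [[-0.002,-0.001,-0.003,0],[0,0,0,0]]}}

```text
time: 3.08
eef_pos: [0.5363, 0.3372, 0.0251]
tcp_rot: [3.14, -0.001, -1.672]
contact_force: [-0.0, -0.5, 0.4]
finger_gap: 0.0853
grasp_force: 0.0
```

>>> {"name": "servo_tool", "arguments": {"targets": [[0,0,0,0],[0,0,0,0],[0,0,0,0],[0,0,0,0],[0,0,0,0],[0,0,0,0]], "grip": 1, "grip_force": 35}}

```text
time: 3.82
eef_pos: [0.5373, 0.3389, 0.0328]
tcp_rot: [-3.139, 0.003, -1.672]
contact_force: [-8.8, -3.3, 22.0]
finger_gap: 0.0184
grasp_force: 31.5
```

Run:
```python
from rig import status, viewer
import cv2,numpy as np,pickle
d={}
for n in("scene","side","wrist"): d[n]=viewer.snapshot(n)
pickle.dump(d,open('d2.pkl','wb'))
a=cv2.resize(d['side']['frame'][280:430,230:400],None,fx=2.2,fy=2.2);b=cv2.resize(d['scene']['frame'][140:240,290:420],None,fx=2.8,fy=3.3)
w=cv2.resize(d['wrist']['frame'],None,fx=.5,fy=.5)
im=np.zeros((590,780,3),'uint8');im[:330,:374]=a;im[:330,380:744]=b;im[335:575,:320]=w
cv2.imwrite('pics/c2.png',im[:,:,::-1]);print(status.sense())
```

```text
{'time': 3.975, 'joint_pos': array([ 0.45634616,  0.36214525,  0.09774036,  1.30233326,  0.00160995,
       -1.01352113]), 'dq': array([ 0.00043613,  0.00015921, -0.00163032, -0.00187407, -0.00059939,
        0.00118424]), 'tau': array([ -1.50309451, -32.8245914 ,  25.65319598,  -4.06889632,
        -0.48703607,  -0.03790327]), 'eef_pos': array([0.53731332, 0.33889012, 0.03284651]), 'tcp_rot': array([-3.13899992,  0.00351263, -1.67171754]), 'contact_force': array([-9.43046044, -2.62925192, 20.78107352]), 'torque': array([-0.63757134,  2.0452532 , -0.02676597]), 'grasp_force': 31.459269211627543, 'finger_gap': 0.018517384700758255}
```

View pics/c2.png

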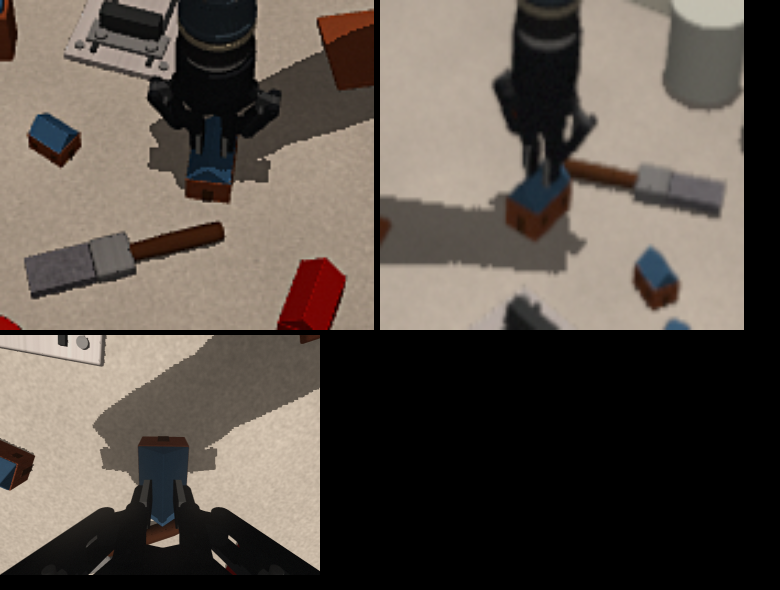

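The side and scene views show the fingers squeezing the roof slopes, with the house still standing under them. So the pads are higher than expected, and I'll check the fingertip height against the reported TCP.

Run:
```python
from h import *
d=pickle.load(open('d2.pkl','rb'));S,C,W=d['side'],d['scene'],d['wrist']
T=np.array([.5373,.3389,.0328]);u=np.array([.995,-.1,0])
for k in(.014,.033,.05):
  for sg in(-1,1):
    P=T+sg*.012*u;P[2]=k;print(k,sg,'side crop',(proj(S,P)-[230,280])*2.2,'scene crop',(proj(C,P)-[290,140])*[2.8,3.3]+[380,0],'wrist',proj(W,P)/2+[0,335])
s=lambda a,b:(S,(230+a/2.2,280+b/2.2));c=lambda a,b:(C,(290+(a-380)/2.8,140+b/3.3));w=lambda a,b:(W,(a*2,(b-335)*2))
print(tri(s(197,152),c(555,187),w(180,480)),tri(s(197,152),c(555,187)),tri(s(229,152),c(530,170)))
print('ridge -y',tri(s(215,116),w(163,447)))
```

```text
0.014 -1 side crop [221.66873126 167.33992794] scene crop [529.97261299 198.19835037] wrist [174.33688448 473.40341968]
0.014 1 side crop [198.91616064 164.72853487] scene crop [546.3317282  207.72162626] wrist [151.93685373 473.37983773]
0.033 -1 side crop [222.08442995 157.47477821] scene crop [530.60653238 183.61833919] wrist [175.49266081 481.53114995]
0.033 1 side crop [199.08840179 154.85161355] scene crop [547.10894609 193.12371341] wrist [150.78301602 481.50142778]
0.05 -1 side crop [222.46397567 148.46759264] scene crop [531.1828624 170.3628715] wrist [176.7493911  490.36881559]
0.05 1 side crop [199.24565809 145.83397777] scene crop [547.81563296 179.85053302] wrist [149.52850541 490.33163042]
(array([0.54244955, 0.3404482 , 0.03806018]), np.float64(0.021665931318516372)) (array([0.55416318, 0.34118495, 0.04179577]), np.float64(0.0029385487233082267)) (array([0.52022563, 0.34299891, 0.04700575]), np.float64(0.0017874701241870723))
ridge -y (array([0.53355039, 0.29970166, 0.04875006]), np.float64(4.900455371943797e-05))
```

Run:
```python
from h import *
d=pickle.load(open('d0.pkl','rb'));d2=pickle.load(open('d2.pkl','rb'))
im=np.zeros((590,790,3),'uint8')
def put(v,T,yaw,hw,x0,y0,r,c):
    f=v['frame'][y0:y0+70,x0:x0+95].copy();k=4.1
    f=cv2.resize(f,None,fx=k,fy=k)
    u=np.array([np.sin(yaw),-np.cos(yaw),0])
    for dz,col in((0,(255,0,0)),(-.019,(0,255,0))):
        for sg in(-1,1):
            p=(proj(v,T+sg*hw*u+[0,0,dz])+.5-[x0,y0])*k;cv2.circle(f,tuple(int(q) for q in p),3,col,-1)
    im[r:r+f.shape[0],c:c+f.shape[1]]=f
A=np.array([.1447,.504,.2146]);B=np.array([.5373,.3389,.0328])
for r,dd,T,yw,hw,(sx,sy),(cx,cy) in((0,d,A,2.862,.0427,(515,345),(235,40)),(295,d2,B,-1.672,.0092,(280,310),(300,160))):
    put(dd['side'],T,yw,hw,sx,sy,r,0);put(dd['scene'],T,yw,hw,cx,cy,r,395)
cv2.imwrite('pics/t.png',im[:,:,::-1])
```

```text
(no output)
```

View pics/t.png

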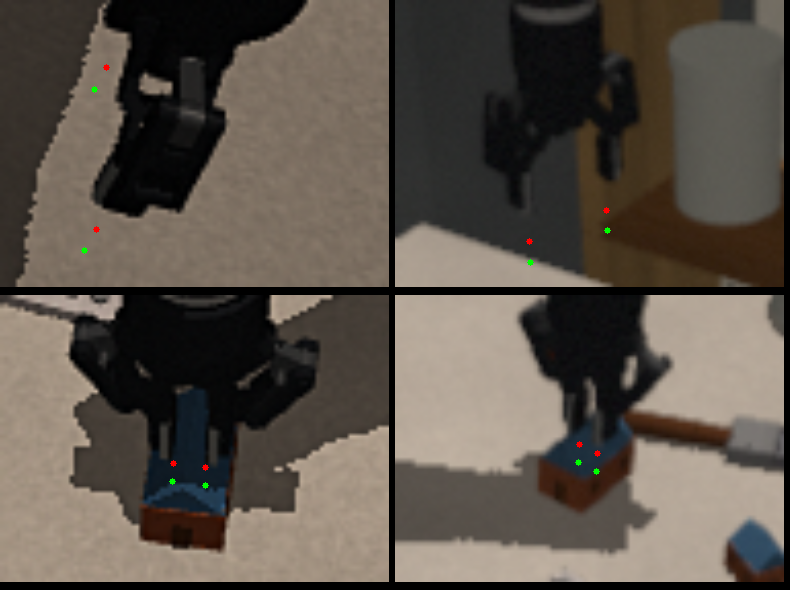

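The tips sit about 15 mm above the reported TCP when nearly shut, and about 28 mm above it when open. They are not ahead of it, as stated. Horizontally they agree. I'll open, go lower while watching the force, and grasp again.

>>> {"name": "servo_tool", "arguments": {"targets": [[0,0,0,0],[0,0,0,0],[0,0,0,0],[0,0,0,0],[0,0,0,0]], "grip": 0}}

```text
time: 4.6
eef_pos: [0.5368, 0.3374, 0.0252]
tcp_rot: [3.141, -0.001, -1.672]
contact_force: [0.3, -0.1, -0.6]
finger_gap: 0.0849
grasp_force: 0.0
```

>>> {"name": "servo_tool", "arguments": {"targets": [[0,0,-0.01,0],[0,0,-0.01,0],[0,0,0,0],[0,0,0,0]]}}

```text
time: 5.1
eef_pos: [0.5368, 0.3375, 0.0055]
tcp_rot: [3.141, -0.0, -1.672]
contact_force: [0.0, -0.7, -0.0]
finger_gap: 0.0856
grasp_force: 0.0
```

Run:
```python
from h import *
from rig import viewer,status
s=status.sense();print(s['eef_pos'],s['joint_pos'])
w=viewer.snapshot('wrist');S=viewer.snapshot('side');C=viewer.snapshot('scene')
pickle.dump(dict(wrist=w,side=S,scene=C),open('d3.pkl','wb'))
im=np.zeros((560,800,3),'uint8');im[:,:370]=cv2.resize(S['frame'][300:400,290:356],(370,560));im[:,380:780]=cv2.resize(C['frame'][150:220,320:370],(400,560))
cv2.imwrite('pics/g.png',im[:,:,::-1])
```

```text
[0.53677123 0.33747606 0.00546514] [ 4.55558622e-01  3.81658749e-01  6.69313355e-02  1.25666437e+00
 -4.03090158e-06 -1.01368092e+00]
```

View pics/g.png

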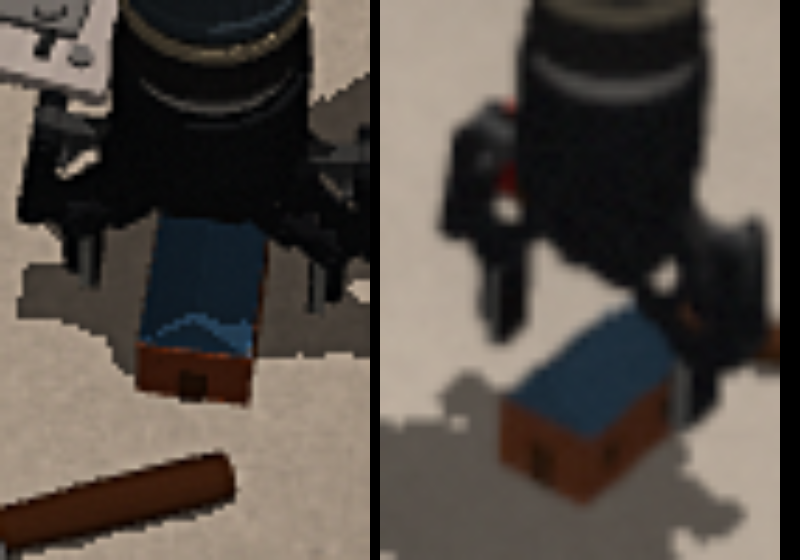

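Now the fingers straddle the walls with the tips still high: side tips at about (306,351) and (347,355), scene tips at (335,192) and (359,203).

Run:
```python
from h import *
d=pickle.load(open('d3.pkl','rb'))
print(tri((d['side'],(346.7,355)),(d['scene'],(335,192.2))),tri((d['side'],(306.1,350.9)),(d['scene'],(359.4,203.1))))
```

```text
(array([0.48899112, 0.34489665, 0.02834104]), np.float64(0.0003619169292675238)) (array([0.5837537 , 0.33841411, 0.02919604]), np.float64(0.0017175162205684553))
```

>>> {"name": "servo_tool", "arguments": {"targets": [[0,0,-0.006,0],[0,0,-0.006,0],[0,0,0,0],[0,0,0,0]]}}

```text
time: 5.75
eef_pos: [0.5369, 0.3375, -0.0064]
tcp_rot: [3.141, -0.0, -1.672]
contact_force: [-0.5, 0.4, 0.4]
finger_gap: 0.0853
grasp_force: 0.0
```

>>> {"name": "servo_tool", "arguments": {"targets": [[0,0,0,0],[0,0,0,0],[0,0,0,0],[0,0,0,0],[0,0,0,0],[0,0,0,0]], "grip": 1, "grip_force": 35}}

```text
time: 6.5
eef_pos: [0.5373, 0.3378, -0.0058]
tcp_rot: [-3.141, 0.0, -1.672]
contact_force: [-0.8, 1.0, 2.1]
finger_gap: 0.0454
grasp_force: 38.2
```

The house is held at 45.4 mm. I'll lift it and carry it over the jig: target (0.614, 0.109), twist -0.156.

>>> {"name": "servo_tool", "arguments": {"targets": [[0,0,0.03,0],[0,0,0.05,0],[0.009,-0.029,0.01,-0.026],[0.013,-0.04,0,-0.026],[0.013,-0.04,0,-0.026],[0.013,-0.04,0,-0.026],[0.013,-0.04,0,-0.026],[0.01,-0.03,0,-0.026],[0.006,-0.01,0,0],[0,0,0,0]]}}

```text
time: 7.75
eef_pos: [0.6137, 0.1085, 0.083]
tcp_rot: [3.14, 0.0, -1.829]
contact_force: [-0.9, 0.5, -2.1]
finger_gap: 0.0454
grasp_force: 37.7
```

>>> {"name": "servo_tool", "arguments": {"targets": [[0,0,0,0],[0,0,0,0]]}}

```text
time: 8.0
eef_pos: [0.6135, 0.1099, 0.0837]
tcp_rot: [3.141, 0.0, -1.826]
contact_force: [-0.1, 0.3, -2.3]
finger_gap: 0.0453
grasp_force: 37.7
```

Run:
```python
from h import *
from rig import viewer,status
s=status.sense();print(s['eef_pos'],s['tcp_rot'],s['finger_gap'],s['joint_pos'])
w=viewer.snapshot('wrist');S=viewer.snapshot('side');C=viewer.snapshot('scene')
pickle.dump(dict(wrist=w,side=S,scene=C),open('d4.pkl','wb'))
im=np.zeros((590,800,3),'uint8');im[:300,:400]=cv2.resize(w['frame'],(400,300));im[:,405:]=cv2.resize(S['frame'][180:330,240:340],(395,590));im[305:590,:400]=cv2.resize(C['frame'][190:290,260:400],(400,285))
cv2.imwrite('pics/p.png',im[:,:,::-1])
```

```text
[0.61354745 0.10992861 0.08374434] [ 3.14118246e+00  2.47130233e-04 -1.82648051e+00] 0.04531548415636452 [ 6.95567640e-02  3.13299998e-01  1.38748563e-01  1.39655461e+00
  3.65244978e-04 -1.24555548e+00]
```

View pics/p.png

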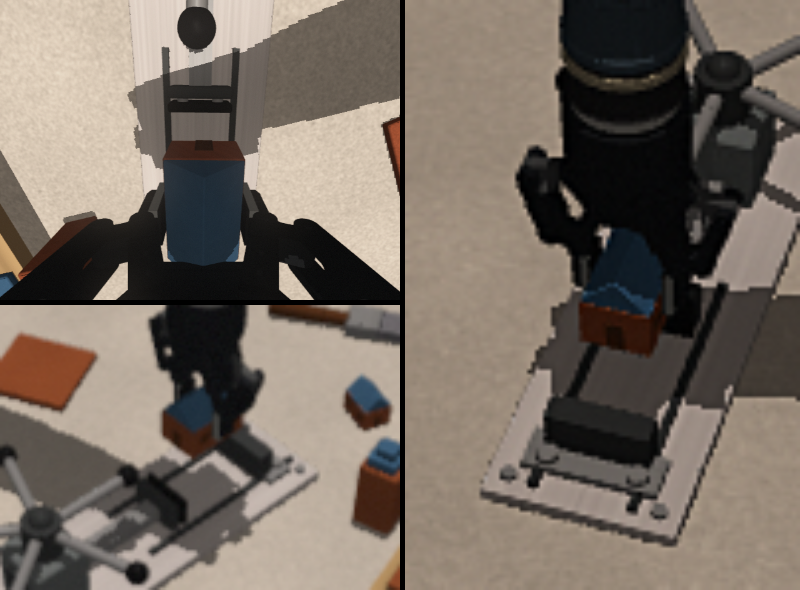

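The wrist view shows the house centred and parallel to the jig rails (rails at columns 166/234, house at 164–243). Now I'll lower it.

>>> {"name": "servo_tool", "arguments": {"targets": [[0,0,-0.02,0],[0,0,-0.02,0],[0,0,-0.02,0],[0,0,-0.01,0],[0,0,-0.003,0],[0,0,0,0],[0,0,0,0]]}}

```text
time: 9.02
eef_pos: [0.6149, 0.1086, 0.012]
tcp_rot: [-3.14, 0.001, -1.828]
contact_force: [-0.1, 0.0, -1.6]
finger_gap: 0.0453
grasp_force: 37.8
```

>>> {"name": "servo_tool", "arguments": {"targets": [[0,0,-0.003,0],[0,0,-0.001,0],[0,0,0,0]]}}

```text
time: 9.4
eef_pos: [0.6138, 0.1085, 0.0066]
tcp_rot: [3.141, -0.0, -1.828]
contact_force: [-0.9, -0.3, -2.0]
finger_gap: 0.0453
grasp_force: 37.8
```

>>> {"name": "servo_tool", "arguments": {"targets": [[0,0,-0.0015,0],[0,0,-0.001,0],[0,0,0,0]]}}

```text
time: 9.78
eef_pos: [0.6142, 0.1086, 0.0062]
tcp_rot: [-3.141, 0.0, -1.828]
contact_force: [-3.5, -0.0, 5.3]
finger_gap: 0.0453
grasp_force: 38.6
```

It's on the plate, so I'll release.

>>> {"name": "servo_tool", "arguments": {"targets": [[0,0,0,0],[0,0,0,0],[0,0,0,0],[0,0,0,0],[0,0,0,0]], "grip": 0}}

```text
time: 10.4
eef_pos: [0.6139, 0.1086, 0.0042]
tcp_rot: [3.141, -0.0, -1.828]
contact_force: [0.0, -0.1, 0.4]
finger_gap: 0.0855
grasp_force: 0.0
```

>>> {"name": "servo_tool", "arguments": {"targets": [[0,0,0.03,0],[0,0,0.05,0],[0,0,0.06,0],[0,0,0.04,0],[0,0,0,0],[0,0,0,0]]}}

```text
time: 11.15
eef_pos: [0.6139, 0.1086, 0.1837]
tcp_rot: [3.141, -0.0, -1.828]
contact_force: [-0.2, -0.8, -0.6]
finger_gap: 0.0856
grasp_force: 0.0
```

Run:
```python
from h import *
from rig import viewer,status
s=status.sense();print(s['time'],s['eef_pos'],s['tcp_rot'])
w=viewer.snapshot('wrist');S=viewer.snapshot('side');C=viewer.snapshot('scene')
pickle.dump(dict(wrist=w,side=S,scene=C),open('d5.pkl','wb'))
f=w['frame'].astype(int);m=((f[...,2]>f[...,0]*1.25)&(f[...,2]>25)).astype('uint8')
n,l,st,ce=cv2.connectedComponentsWithStats(m)
for k in range(1,n):
    if st[k,4]>800:
        c=max(cv2.findContours((l==k).astype('uint8'),0,1)[0],key=cv2.contourArea);r=cv2.minAreaRect(c)
        ap=cv2.approxPolyDP(c,2.5,True)[:,0];print(st[k],r);print([(q.tolist(),np.round(plane(w,q,.048)[:2],4).tolist()) for q in ap])
H=np.array([.5612,-.0918,.1]);print('hub proj',proj(w,H))
cv2.imwrite('pics/q.png',f[:,:,::-1].astype('uint8'))
```

```text
11.15 [0.61386818 0.10855281 0.18373699] [ 3.14110937e+00 -1.92784882e-04 -1.82842695e+00]
[ 298  179   54   87 4289] ((324.5, 222.0), (86.0, 53.0), 90.0)
[([298, 179], [0.6271, 0.0697]), ([299, 255], [0.6446, 0.1335]), ([322, 265], [0.6276, 0.1476]), ([347, 257], [0.6046, 0.1459]), ([351, 180], [0.5856, 0.0814])]
[  21  350   99   47 2091] ((69.70587921142578, 373.6764831542969), (32.214176177978516, 94.79861450195312), 77.47119140625)
[([119, 378], [0.8511, 0.2125]), ([104, 350], [0.8513, 0.1792]), ([30, 367], [0.9292, 0.1787]), ([21, 373], [0.9412, 0.1828]), ([36, 396], [0.9406, 0.2114]), ([51, 382], [0.918, 0.1999]), ([70, 374], [0.8955, 0.196]), ([88, 374], [0.8784, 0.2005]), ([93, 384], [0.879, 0.2126])]
[270 393  44  29 865] ((292.1807556152344, 409.50384521484375), (39.9061393737793, 24.382213592529297), 15.255118370056152)
[([277, 394], [0.7067, 0.2703]), ([271, 416], [0.7207, 0.2951]), ([310, 420], [0.6836, 0.3102]), ([313, 403], [0.6749, 0.2902])]
hub proj [ 326.2999661  -132.63821188]
```

View pics/q.png

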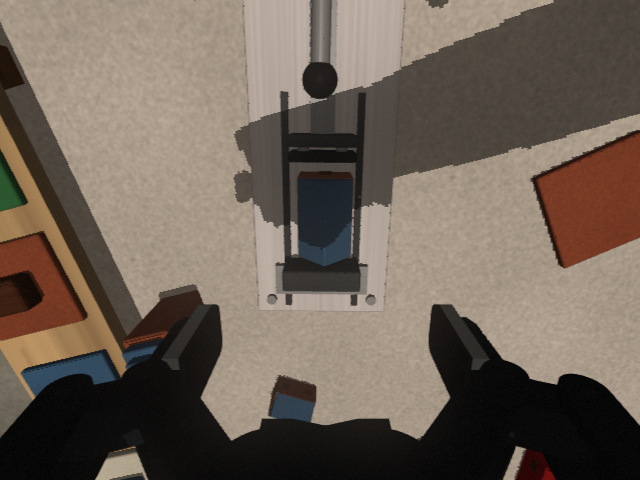

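The house stands centred and square between pad and stop: its centre is about 82 mm along the jig and the stop about 131 mm. That leaves roughly 26 mm of closing, or 1.75 rad, plus 0.17 rad of squeeze. The wheel spokes are at 1.5° + 72°k. I'll shut the fingers and go behind (ccw of) the 73° spoke at r = 80 mm.

>>> {"name": "servo_tool", "arguments": {"targets": [[-0.009,-0.017,0.01,-0.175],[-0.009,-0.017,0,-0.175],[-0.009,-0.017,0,-0.175],[-0.009,-0.017,0,-0.175],[-0.009,-0.018,0,-0.175],[-0.009,-0.018,0,-0.175],[-0.007,-0.016,0,-0.172],[0,0,0,0],[0,0,0,0],[0,0,0,0]], "grip": 1, "grip_force": 60}}

```text
time: 12.55
eef_pos: [0.5531, -0.0107, 0.1939]
tcp_rot: [3.141, -0.001, -3.048]
contact_force: [0.6, -0.5, 0.5]
finger_gap: 0.0
grasp_force: 0.0
```

```bash
cat > balls.py <<'E'
from h import *
H=np.array([.5612,-.0918])
def balls(C):
    g=C['frame'].max(2).astype('uint8'); out=[]
    for k in range(360):   # darkness score along ball circle
        P=np.r_[H+.104*np.array([np.cos(np.radians(k)),np.sin(np.radians(k))]),.1]
        u,v=proj(C,P).round().astype(int); out.append(g[v-1:v+2,u-1:u+2].mean() if 2<v<477 and 2<u<637 else 255)
    out=np.array(out); s=[np.mean([out[(a+72*j+e)%360] for j in range(5) for e in(-2,-1,0,1,2)]) for a in range(72)]
    return int(np.argmin(s)),np.round(sorted(s)[:2],1)
E
python3 - <<'E'
from balls import *
from rig import viewer,status
s=status.sense();print(s['time'],s['eef_pos'],s['tcp_rot'],s['finger_gap'],s['joint_pos'])
d=pickle.load(open('d0.pkl','rb'));print(balls(d['scene']),balls(d['side']))
d=dict(scene=viewer.snapshot('scene'),side=viewer.snapshot('side'));pickle.dump(d,open('d6.pkl','wb'));print(balls(d['scene']),balls(d['side']))
E
```

```text
12.55 [ 0.55305883 -0.01073382  0.19386977] [ 3.14118494e+00 -5.79949916e-04 -3.04819228e+00] 1.833775622798565e-05 [-1.40801126e-01  1.18211454e-01  1.30279991e-01  1.58352360e+00
  2.61994739e-04 -2.34201466e-01]
(2, array([22.7, 22.7])) (4, array([ 9.9, 10.5]))
(1, array([20.8, 21.2])) (4, array([ 9.7, 10.5]))
```

>>> {"name": "servo_tool", "arguments": {"targets": [[0,0,-0.03,0],[0,0,-0.035,0],[0,0,-0.03,0],[0,0,-0.02,0],[0,0,-0.007,0],[0,0,0,0],[0,0,0,0]]}}

```text
time: 13.52
eef_pos: [0.554, -0.0115, 0.0737]
tcp_rot: [-3.141, 0.002, -3.05]
contact_force: [-0.7, 0.1, -0.3]
finger_gap: -0.0
grasp_force: 0.0
```

>>> {"name": "servo_tool", "arguments": {"targets": [[0.0084,0.0003,0,-0.105],[0.0083,-0.0006,0,-0.105],[0.0083,-0.0015,0,-0.105],[0.008,-0.0023,0,-0.105],[0.0078,-0.0031,0,-0.105]]}}

```text
time: 14.15
eef_pos: [0.5924, -0.0169, 0.0736]
tcp_rot: [3.14, -0.004, 2.705]
contact_force: [-5.2, 2.6, 3.7]
finger_gap: -0.0004
grasp_force: 3.3
```

>>> {"name": "servo_tool", "arguments": {"targets": [[0.0074,-0.0039,0,-0.105],[0.0069,-0.0047,0,-0.105],[0.0065,-0.0054,0,-0.105],[0.0058,-0.006,0,-0.105],[0.0051,-0.0066,0,-0.105],[0,0,0,0]]}}

```text
time: 14.9
eef_pos: [0.6262, -0.0434, 0.0737]
tcp_rot: [3.138, -0.002, 2.184]
contact_force: [-0.8, 4.8, 1.8]
finger_gap: -0.0001
grasp_force: 2.5
```

Run:
```python
from balls import *
from rig import viewer,status
s=status.sense();print(s['time'],s['eef_pos'],s['tcp_rot'],s['contact_force'],s['torque'])
d=dict(scene=viewer.snapshot('scene'),side=viewer.snapshot('side'));pickle.dump(d,open('d7.pkl','wb'));print(balls(d['scene']),balls(d['side']))
```

```text
14.9 [ 0.62620236 -0.04342489  0.07366496] [ 3.13822998e+00 -1.97336957e-03  2.18446599e+00] [-0.83129674  4.83986222  1.78515045] [1.03146011e+00 1.54899263e-01 1.01397448e-03]
(25, array([18.1, 18.1])) (23, array([7.5, 8.5]))
```

The wheel turned about 50° with ~5 N of idle resistance, as expected. For the next spoke (now at about 96°), I'll back off, lift, and re-enter at 116°.

>>> {"name": "servo_tool", "arguments": {"targets": [[-0.0035,0.005,0,0],[0,0,0.035,0],[0,0,0.03,0.177],[-0.014,0.003,0,0.177],[-0.014,0.003,0,0.177],[-0.014,0.003,0,0.177],[-0.014,0.003,0,0.177],[-0.014,0.002,0,0.177],[-0.014,0.002,0,0.177],[-0.013,0.002,0,0.174]]}}

```text
time: 16.25
eef_pos: [0.5246, -0.0229, 0.1378]
tcp_rot: [-3.139, -0.0, -2.681]
contact_force: [-0.7, -0.3, -0.2]
finger_gap: -0.0003
grasp_force: 0.0
```

>>> {"name": "servo_tool", "arguments": {"targets": [[0,0,0,0],[0,0,0,0]]}}

```text
time: 16.5
eef_pos: [0.5255, -0.0226, 0.1376]
tcp_rot: [-3.14, 0.001, -2.69]
contact_force: [0.7, 0.4, 0.7]
finger_gap: -0.0002
grasp_force: 0.0
```

>>> {"name": "servo_tool", "arguments": {"targets": [[-0.0005,0.002,-0.025,0],[0,0,-0.03,0],[0,0,-0.01,0],[0,0,0,0],[0,0,0,0]]}}

```text
time: 17.12
eef_pos: [0.5256, -0.0205, 0.0737]
tcp_rot: [-3.14, 0.002, -2.688]
contact_force: [0.3, -0.4, -0.2]
finger_gap: -0.0001
grasp_force: 0.0
```

>>> {"name": "servo_tool", "arguments": {"targets": [[0.0104,0.0042,0,-0.14],[0.0108,0.0027,0,-0.14],[0.0111,0.0012,0,-0.14],[0.0112,-0.0004,0,-0.14],[0.011,-0.002,0,-0.14],[0,0,0,0],[0,0,0,0]]}}

```text
time: 18.0
eef_pos: [0.5791, -0.0142, 0.0733]
tcp_rot: [3.141, 0.001, 2.898]
contact_force: [-2.6, 2.0, 1.3]
finger_gap: -0.0003
grasp_force: 1.7
```

Run:
```python
from balls import *
from rig import viewer,status
s=status.sense();print(s['time'],s['eef_pos'],s['tcp_rot'],s['contact_force'],s['torque'])
d=dict(scene=viewer.snapshot('scene'),side=viewer.snapshot('side'));pickle.dump(d,open('d8.pkl','wb'));print(balls(d['scene']),balls(d['side']))
for t in range(76,40,-3): print(t,np.round(.08*np.array([np.cos(np.radians(t)),np.sin(np.radians(t))])+H,4))
```

```text
18.0 [ 0.579127  -0.0142108  0.0733059] [3.14099070e+00 7.01912538e-04 2.89767650e+00] [-2.58809088  1.99579649  1.31614973] [0.31502128 0.55186025 0.00467996]
(65, array([19.4, 19.8])) (67, array([6.4, 6.7]))
76 [ 0.5806 -0.0142]
73 [ 0.5846 -0.0153]
70 [ 0.5886 -0.0166]
67 [ 0.5925 -0.0182]
64 [ 0.5963 -0.0199]
61 [ 0.6    -0.0218]
58 [ 0.6036 -0.024 ]
55 [ 0.6071 -0.0263]
52 [ 0.6105 -0.0288]
49 [ 0.6137 -0.0314]
46 [ 0.6168 -0.0343]
43 [ 0.6197 -0.0372]
```

>>> {"name": "servo_tool", "arguments": {"targets": [[0.004,-0.0011,0,-0.052],[0.004,-0.0013,0,-0.052],[0.0039,-0.0016,0,-0.052]]}}

```text
time: 18.48
eef_pos: [0.5895, -0.0174, 0.0727]
tcp_rot: [3.14, -0.003, 2.739]
contact_force: [-6.3, 2.8, 5.3]
finger_gap: -0.0003
grasp_force: 3.5
```

>>> {"name": "servo_tool", "arguments": {"targets": [[0.0038,-0.0017,0,-0.052],[0.0037,-0.0019,0,-0.052]]}}

```text
time: 18.73
eef_pos: [0.5972, -0.0207, 0.0728]
tcp_rot: [3.14, -0.003, 2.636]
contact_force: [-5.3, 3.8, 5.4]
finger_gap: 0.0
grasp_force: 3.5
```

>>> {"name": "servo_tool", "arguments": {"targets": [[0.0036,-0.0022,0,-0.052]]}}

```text
time: 18.85
eef_pos: [0.6007, -0.0225, 0.0728]
tcp_rot: [3.14, -0.004, 2.584]
contact_force: [-5.2, 5.0, 5.1]
finger_gap: 0.0002
grasp_force: 4.2
```

>>> {"name": "servo_tool", "arguments": {"targets": [[0.0035,-0.0023,0,-0.052]]}}

```text
time: 18.98
eef_pos: [0.6038, -0.0243, 0.0727]
tcp_rot: [3.139, -0.005, 2.532]
contact_force: [-5.9, 6.4, 5.4]
finger_gap: 0.0003
grasp_force: 4.8
```

>>> {"name": "servo_tool", "arguments": {"targets": [[0.0017,-0.0012,0,-0.026]]}}

```text
time: 19.1
eef_pos: [0.6053, -0.0252, 0.0728]
tcp_rot: [3.139, -0.006, 2.507]
contact_force: [-7.2, 7.3, 5.8]
finger_gap: -0.0003
grasp_force: 5.1
```

>>> {"name": "servo_tool", "arguments": {"targets": [[0,0,0,0]]}}

```text
time: 19.23
eef_pos: [0.6055, -0.0253, 0.0728]
tcp_rot: [3.139, -0.005, 2.508]
contact_force: [-6.2, 6.5, 5.3]
finger_gap: -0.0002
grasp_force: 4.5
```

>>> {"name": "servo_tool", "arguments": {"targets": [[0.0017,-0.0013,0,-0.026]]}}

```text
time: 19.35
eef_pos: [0.6067, -0.026, 0.0728]
tcp_rot: [3.139, -0.006, 2.482]
contact_force: [-7.0, 7.4, 6.4]
finger_gap: 0.0001
grasp_force: 5.4
```

>>> {"name": "servo_tool", "arguments": {"targets": [[0.0016,-0.0013,0,-0.026]]}}

```text
time: 19.48
eef_pos: [0.6082, -0.027, 0.0728]
tcp_rot: [3.139, -0.007, 2.456]
contact_force: [-8.4, 7.8, 6.5]
finger_gap: -0.0001
grasp_force: 5.7
```

Moving push force has reached 11.4 N against 6.5 N idle, which puts the clamping force near 25 N. I'll back off and take the arm away.

>>> {"name": "servo_tool", "arguments": {"targets": [[-0.004,0.003,0,0],[-0.003,0.002,0,0],[0,0,0.03,0],[0,0,0.05,0],[0,0,0.05,0],[-0.03,0.03,0.04,0],[-0.06,0.05,0,0],[-0.05,0.05,0,0],[0,0,0,0],[0,0,0,0]]}}

```text
time: 20.72
eef_pos: [0.482, 0.0884, 0.2426]
tcp_rot: [3.141, 0.002, 2.454]
contact_force: [-0.5, 0.1, -0.2]
finger_gap: 0.0003
grasp_force: 0.0
```

Run:
```python
from balls import *
from rig import viewer,status
s=status.sense();print(s['time'],s['eef_pos'],s['contact_force'])
d=dict(scene=viewer.snapshot('scene'),side=viewer.snapshot('side'));pickle.dump(d,open('d9.pkl','wb'));print(balls(d['scene']),balls(d['side']))
d5=pickle.load(open('d5.pkl','rb'))
for n,D in(('before',d5),('after',d)):
  for v in('scene','side'):
    f=D[v]['frame'].astype(int);m=((f[...,2]>f[...,0]*1.25)&(f[...,2]>25)).astype('uint8')
    nn,l,st,ce=cv2.connectedComponentsWithStats(m); p=proj(D[v],[.62,.12,.055])
    k=1+np.argmin([np.hypot(*(ce[i]-p))+(1000 if st[i,4]<60 else 0) for i in range(1,nn)]);P=plane(D[v],ce[k],.05)[:2]-H
    print(n,v,st[k],'jig xy of roof',np.round([P@[.967,-.254],P@[.254,.967]-.125],4))
```

```text
20.725 [0.48199103 0.08839366 0.24256977] [-0.47404096  0.12143637 -0.24436429]
(41, array([24.1, 24.4])) (40, array([14.2, 14.3]))
before scene [318 234  26  20 265] jig xy of roof [0.0023 0.086 ]
before side [285 254  25  27 393] jig xy of roof [-0.0001  0.0783]
after scene [321 232  26  20 268] jig xy of roof [0.0017 0.0988]
after side [284 258  24  26 409] jig xy of roof [0.0003 0.0906]
```

The house moved about 12.5 mm, up to the stop. Push force and wheel angle since onset both put the clamping force at about 20–26 N, so I'm handing in.

```bash
python3 -c "
from rig import order
print(order.hand_in())"
```

```text
the job is handed in; nothing more can be done
None
```

The larger house stands centred in the jig, pressed against the stop with an estimated 20–26 N by pushing two spokes clockwise; the arm is clear and the job is handed in, but the judge gave no verdict.

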